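# Rock the diverter gate and feed the valve balls down the other chute

## Task

The bin on the left of the ball sorter is full. With a fingertip, press the raised right-hand end of the seesaw gate down until the gate has rocked fully over to its other stop; only then push the two brass balls waiting on the feed track over the sill, so that both run down the right-hand chute into the empty right bin. Pick nothing up, let no ball go left, leave the other things on the bench alone, and finish with the gate still over and the hand clear.

Things in the scene. Friction and masses are not known exactly. Their poses are not given: they have to be found in the camera images.
- sorter: Fixed grey steel ball sorter, 540 mm wide (y), 195 mm deep. Origin on the table under the middle of the seesaw gate; x points from feed track to gate, y to the left chute and bin, z up; turned by up to 0.3 rad. A ball that leaves the track drops 14 mm onto the middle of the gate, is stopped by its far wall (x = 21 mm, top z = 147 mm), rolls to the low end, down the chute and into the bin.
- gate (a joint): Tilt in rad of the seesaw gate, an aluminium trough 170 mm long along the sorter's y, across the feed mouth; axle along x at z = 100 mm. Stops at -0.24 (left end down, feeds left) and +0.24 (right end down, feeds right). Starts left end down. Its friction pivot stays where it is left; about 1.5 N on a tab moves it.
- right_tab (a point): Middle of the top of the flat press tab at the gate's right (-y) end: a plate 34 mm (x) by 32 mm (y), 4 mm thick, on the feed-track side of the trough, 40 mm to -x and 69 mm to -y of the gate's middle, flush with the top of the trough wall. Moves with the gate: 138 mm above the table fully up, 105 mm fully down.
- left_tab (a point): The same on the left end of the gate (low at the start).
- track_sill (a point): Middle of the sill at floor level (z = 120 mm), sorter x = -32 mm: a half-round ridge 3 mm high across the feed track, 5 mm before its mouth. A ball pushed past it rolls on by itself. The track: open on top and at the back, x = -142 to -27 mm at y = 0, 34 mm wide inside, side walls 10 mm high, floor falling 4 degrees to the gate (z = 128 mm at the back).
- front_ball_center (a point): Centre of the front brass ball, 30 mm in diameter, about 110 g; at the start it rests on the feed track against the sill.
- rear_ball_center (a point): Centre of the rear brass ball, alike, resting behind the front ball (touching it, on the side away from the gate). Pushing it towards the gate pushes both, about 1 N each.
- right_bin (a point): Middle of the inner floor of the right bin (empty): inside 60 mm by 88 mm, floor 12 mm above the table, walls to 92 mm at its outer end and 76 mm at its sides.
- left_bin (a point): The same for the left bin, full of balls stuck fast.
- elbow: Loose bystander: brass elbow fitting standing upright, 60 mm high, in front of the left chute. Origin under its upright leg.
- flux_jar: Loose bystander: white jar 52 mm wide, 60 mm high, in front of the right chute. Origin under its middle.
- union: Loose bystander: brass ring 40 mm wide, 22 mm high, in front of the left bin. Origin under its middle.
- tee: Loose bystander: copper tee lying in front of the right bin, 75 mm long, 52 mm high. Origin under its middle.
- brass_tube: Loose bystander: brass tube 190 mm long, 24 mm high, lying behind the sorter, left. Origin under its middle.
- wire_brush: Loose bystander: brush lying behind the sorter, right. Origin under its middle.
- wrench: Loose bystander: steel wrench lying at the right of the robot. Origin under its middle.
Not all that is in view belongs to the job. Leave any blue look-alike of the part that bears rear_ball_center alone.

How it is judged:
By the outcome, as a careful person would: the job done as asked, in the order asked, and still so for the second after the job is handed in, with the robot touching nothing.
It also fails if it takes over 45 s, if anything falls off the work surface, if the arm or the gripper's body presses on something with over 40 N, if the wrist force passes 120 N, or if a joint passes its speed limit or range.

## Robot

A 7-joint arm with a two-finger parallel gripper is mounted at the origin on the work surface. World frame = base frame: x ahead of the robot, y to its left, z up, the work surface at z = 0. Lengths are in m, angles in rad, forces in N, time in s.
With the tool pointing down it reaches from about 0.425 to 0.925 m from the base axis. Payload 6.8 kg.
Tool frame: the origin (TCP) lies between the finger pads; the fingertips stand 11 mm ahead of it and the grasp point (between the pads) lies 8 mm behind it; z points along the fingers, y is the line along which they close (so a half turn about z gives the same grasp; the last joint's range is limited). The gripper opens to 85 mm and grips with 20 to 120 N. Pads are 22 mm wide; open, the fingers measure 114 mm over their backs; the gripper's body (76 mm by 85 mm) begins 54 mm behind the grasp point. The pads swing forward as they close: fully open they stand 13 mm farther back than shut.
Start: joints at [0.999, 0.477, 0.022, 1.555, -0.011, 1.109, -0.083], TCP at [0.302, -0.604, 0.242] pointing down, gripper open.
Joint ranges: [-2.96, 2.96], [-0.34, 2.1], [-1.41, 1.46], [0.24, 2.44], [-1.37, 4.51], [0.17, 1.92], [-2.96, 2.96]. Speed limits (rad/s): [2.39, 2.39, 3.14, 3.14, 3.14, 3.14, 3.14].

## Interface

Orientations are given as a rotation vector (axis times angle).
In Python, from bench import r gives the robot as it stands.
- The arm moves only by the tool send_rows, never from a script. Its argument "deltas" is a list of rows, each an object of numbers: "dx", "dy", "dz": the shift along the world's x, y, z in mm; "rx", "ry", "rz": the turn, a rotation vector about the world's x, y, z in degrees. A call has 1 to 5 rows; each row is the pose to reach, as a shift and turn from the pose commanded when the call began; what a row does not reach only later rows make up. A row lasts 1/12 s, in which the tool goes at most 41.7 mm and 7.16 degrees, less where a joint would pass 70% of its speed; a pose out of reach is approached as far as the arm can. A call with a gripper value outside its range is refused whole. "jaw" is the finger opening in mm, from 0 to 85.4, set as the call begins (left out, the last holds). The fingers move at their own pace and stop on an object; "newtons" is the grip in N (left out, the last holds). Time passes only in rows, so rows that repeat a pose let the fingers close. It gives the time, the measured TCP pose, the force, the opening and the grip force at its end, in the units of the state.
- r.get_obs(): the state, without advancing time (a new reading comes with each control period).
- r.grab_frame(name): name is "side" or "top"; returns a dict with "frame" (480x640x3 uint8, blue, green, red), "z_map" (480x640 float32, m along the optical axis (not along the pixel's ray), 0 where there is no reading), "vertical_fov" (degrees; the focal length in pixels is half the picture's height over the tangent of half this angle, whatever the lens; pixels are square), "cx", "cy" (the principal point, pixels), "xyz" and "orientation" of the camera in the world. Camera axes: x right, y down, z forward; pixel columns grow to the right and rows downward; lengths in m; the calibration is good to about 2 mm. A picture is of the moment at which its call begins.
- r.hand_in(): hands the job in; it is judged then, once.
The state is a dict: "clock": time; "joints": joint angles; "qvel": joint speeds; "tau": joint torques, N m; "tcp_pos": TCP position; "orientation": TCP orientation; "contact_force": force on the tool from outside, world axes, zero at the start; "moment": the same for the moment, N m; "grip_width": finger opening in m; "gripper_force": force on a finger pad.
Only numpy, scipy, OpenCV 4.12 (cv2) and the standard library are available. Lean on these libraries where they do the work, as an engineer would, in place of code of your own. Each camera call takes 0.05 s, during which the arm holds its last target. There are 200 camera calls.

## Working session

There is one attempt and no reset: what is moved stays moved. The work goes in short steps, Python scripts to look and compute and a tool call to move; the robot and the scene stay as the last step left them, time stands still between calls to the robot, and variables do not carry over. Pictures are saved under pics/ and viewed, at most 11 in all, crops included, and the job is handed in when it is done.

Besides the shell and the picture viewer there is one more tool, called after "Emit:" as name(argument=value, ...) on one line, values as JSON. send_rows: Moves the arm, as the interface text tells. Its arguments: {"type":"object","properties":{"deltas":{"type":"array","items":{"type":"object","properties":{"dx":{"type":"number"},"dy":{"type":"number"},"dz":{"type":"number"},"rx":{"type":"number"},"ry":{"type":"number"},"rz":{"type":"number"}}}},"jaw":{"type":"number"},"newtons":{"type":"number"}},"required":["deltas"]}

```bash
mkdir -p pics; cat > h.py <<'E'
import numpy as np,cv2
from scipy.spatial.transform import Rotation as R
from bench import r
def grab(n):
    g=r.grab_frame(n); f=240/np.tan(np.radians(g['vertical_fov'])/2)
    z=g['z_map']; v,u=np.mgrid[:480,:640]
    P=np.stack([(u-g['cx'])/f*z,(v-g['cy'])/f*z,z],-1)
    o=np.array(g['orientation'],float)
    M=R.from_rotvec(o).as_matrix() if o.size==3 else (R.from_quat(o).as_matrix() if o.size==4 else o)
    W=P@M.T+np.array(g['xyz']); W[z==0]=np.nan
    return g,W
E
python3 - <<'E'
from h import *
for n in('top','side'):
    g,W=grab(n); cv2.imwrite(f'pics/{n}0.png',g['frame']); np.save(n+'0.npy',W)
    print(n,g['xyz'],g['orientation'],g['vertical_fov'],np.nanmin(W[...,2]),np.nanmedian(W[...,2]))
print(r.get_obs())
E
```

```text
top [ 0.22765177 -0.06358789  1.49534931] [-2.02272301  2.19765936 -0.23140223] 42.03869585396519 -0.7782860971706569 0.0007221431461845729
side [0.05152007 0.50771872 0.87223367] [-0.91149583  2.53519667 -1.02901292] 50.98253023644192 -0.6794684127150885 0.0014659271171069133
{'clock': 0.1, 'joints': array([ 0.99888608,  0.477692  ,  0.02240283,  1.55634172, -0.01147958,
        1.10929921, -0.08314073]), 'qvel': array([ 1.68321152e-03, -3.21315837e-03,  1.52517455e-03, -3.01835334e-03,
       -2.76284276e-05,  1.69488300e-03, -9.95993973e-04]), 'tau': array([ 4.50148407e-03, -5.97759426e+01,  1.61337107e+00, -2.81957996e+01,
        1.28390815e-02,  4.94078704e-03, -2.92664811e-05]), 'tcp_pos': array([ 0.30169362, -0.6032584 ,  0.24144574]), 'orientation': array([-3.05603398e+00, -7.21589353e-01,  8.25953360e-04]), 'contact_force': array([-0.35872673,  0.54721231,  0.05238005]), 'moment': array([-0.05781047,  0.01821266,  0.0265578 ]), 'gripper_force': 0.0, 'grip_width': 0.08554755288826005}
```

View pics/top0.png

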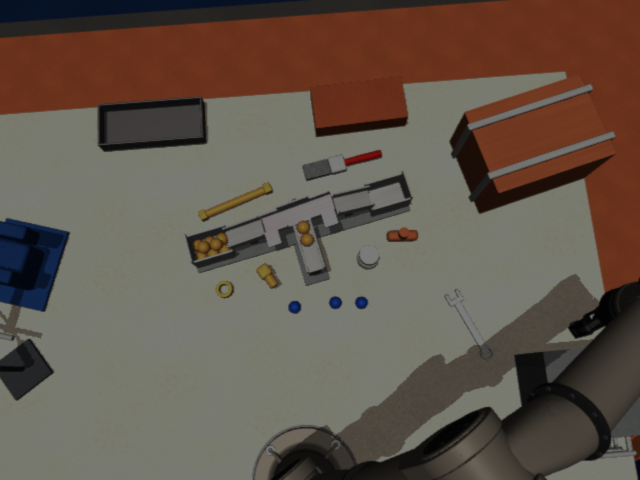

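View pics/side0.png

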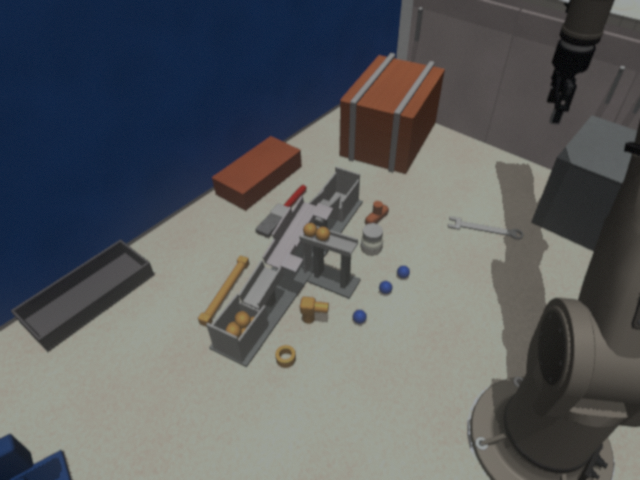

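The top view shows the brass balls on the feed track at (303,227) front and (306,240) rear. Look-alikes are the stuck balls in the left bin at about (200–222,245) and the blue balls at (294,307), (335,302) and (361,302). I choose the track pair.

```bash
cat > fit.py <<'E'
from h import *
W=np.load('top0.npy'); im=cv2.imread('pics/top0.png')
hsv=cv2.cvtColor(im,cv2.COLOR_BGR2HSV)
# balls on track: brass pixels, sphere fit
reg=np.zeros((480,640),bool); reg[215:250,292:318]=1
br=reg&(hsv[...,1]>120)&(W[...,2]>0.12)
p=W[br]; print('n',len(p))
from scipy.optimize import least_squares
p=p[p[:,2]>0.137]
k=cv2.kmeans(p[:,:2].astype(np.float32),2,None,(3,50,1e-5),5,cv2.KMEANS_PP_CENTERS)
C=[]
for i in range(2):
    q=p[k[1].ravel()==i]
    s=least_squares(lambda c:np.linalg.norm(q-c,axis=1)-.015,q.mean(0)-[0,0,.01],loss='soft_l1',f_scale=.002)
    C.append(s.x); print('ball',s.x.round(4),len(q),np.abs(s.fun).mean())
# grey sorter pixels above table
reg=np.zeros((480,640),bool); reg[165:290,180:420]=1
m=reg&(W[...,2]>0.06)&(hsv[...,1]<90)
m=cv2.morphologyEx(m.astype(np.uint8),cv2.MORPH_OPEN,np.ones((2,2)))
n,l,st,_=cv2.connectedComponentsWithStats(m); print(st[1:][st[1:,4]>30])
def z(u,v): return W[v,u].round(4)
for uv in[(270,225),(285,225),(275,232),(330,205),(325,222),(330,215),(312,262),(306,255),(322,262),(188,235),(198,268),(403,177),(410,205),(265,218),(335,195)]: print(uv,z(*uv))
x0,y0,x1,y1=240,170,360,290
cv2.imwrite('pics/crop0.png',cv2.resize(im[y0:y1,x0:x1],None,fx=5,fy=5,interpolation=cv2.INTER_CUBIC))
E
python3 fit.py
```

```text
n 247
ball [ 0.5541 -0.0387  0.1363] 119 0.0017875074718414824
ball [ 0.5248 -0.0453  0.1383] 124 0.0015472498354076598
[[ 184  172  230  102 5104]]
(270, 225) [0.5773 0.0367 0.0874]
(285, 225) [0.5676 0.0008 0.1149]
(275, 232) [0.554  0.0247 0.1114]
(330, 205) [ 0.602  -0.1047  0.1296]
(325, 222) [ 0.5629 -0.0901  0.1317]
(330, 215) [ 0.5764 -0.1025  0.1383]
(312, 262) [ 0.4755 -0.0538  0.1252]
(306, 255) [ 0.4927 -0.0416  0.1237]
(322, 262) [ 0.4706 -0.0758  0.1422]
(188, 235) [0.5705 0.2283 0.0824]
(198, 268) [0.5048 0.2224 0.0086]
(403, 177) [ 0.6709 -0.285   0.076 ]
(410, 205) [ 0.6218 -0.3067 -0.003 ]
(265, 218) [0.5946 0.0472 0.0886]
(335, 195) [ 0.6339 -0.1193  0.0972]
```

View pics/crop0.png

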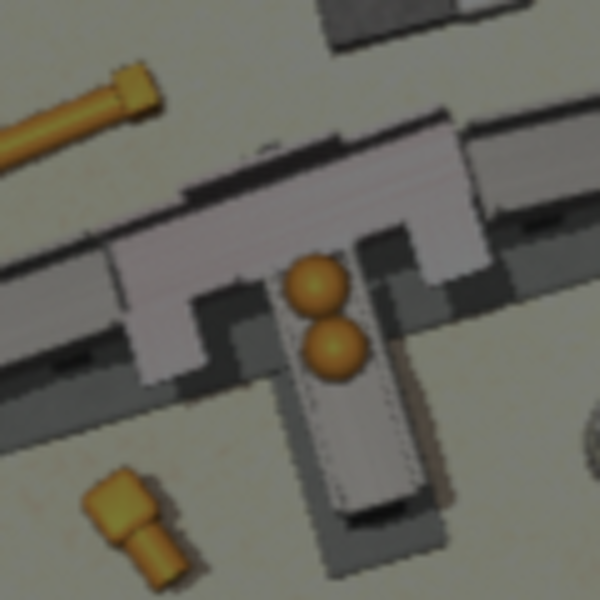

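The crop confirms the two brass balls on the track, at crop (317,285) and (336,347), and the raised right tab at crop (455,250). Next I refine the sorter pose.

```bash
cat >> fit.py <<'E'
print('---')
big=reg&(W[...,2]>0.06)&(W[...,2]<.16)
q=W[big][:,:2].astype(np.float32)*1000
# far edge of sorter: extreme +x per y column away from gate
yaw0=.2
def model(t,pts): # sorter->world
    c,s=np.cos(t[2]),np.sin(t[2]); return np.c_[t[0]+c*pts[:,0]-s*pts[:,1],t[1]+s*pts[:,0]+c*pts[:,1]]
front,rear=sorted(C,key=lambda c:-c[0])
def tab(cuv):
    u0,v0=cuv; reg2=np.zeros((480,640),np.uint8); cv2.fillPoly(reg2,[np.array(cuv)],1); return reg2>0
Rt=tab([(322,216),(333,213),(337,223),(327,226)]); Lt=tab([(266,234),(277,231),(280,241),(269,246)])
for nm,mm in(('R',Rt),('L',Lt)):
    p=W[mm]; print(nm,np.nanmedian(p,0).round(4),np.nanpercentile(p[:,2],[10,90]).round(3))
far=[]
for u in list(range(200,255,3))+list(range(345,400,3)):
    col=[v for v in range(165,290) if reg[v,u] and .045<W[v,u,2]<.16]
    if col: far.append(W[col[0],u])
far=np.array(far); 
print('far-edge yaw',-np.polyfit(far[:,1],far[:,0],1)[0], 'balls yaw',np.arctan2(front[1]-rear[1],front[0]-rear[0]))
(c,sz,a)=cv2.minAreaRect(q); print(c,sz,a)
for yaw in(.19,.2,.21,.22):
    O=model([0,0,yaw],np.array([[42.5,0]]))[0]/1000+front[:2]
    print(yaw,O.round(4),(model([O[0]*1e3,O[1]*1e3,yaw],np.array([[-40,-71],[-105,0],[-42,0],[-40,69]]))).round(1).tolist())
E
python3 fit.py | sed -n '/---/,$p'
```

```text
---Traceback (most recent call last):
  File "fit.py", line 35, in <module>
    Rt=tab([(322,216),(333,213),(337,223),(327,226)]); Lt=tab([(266,234),(277,231),(280,241),(269,246)])
  File "fit.py", line 34, in tab
    u0,v0=cuv; reg2=np.zeros((480,640),np.uint8); cv2.fillPoly(reg2,[np.array(cuv)],1); return reg2>0
    ^^^^^
ValueError: too many values to unpack (expected 2)
```

Emit:
send_rows(deltas=[{"dx": 19,"dy": 35,"dz": 0,"rz": -3},{"dx": 38,"dy": 70,"rz": -6},{"dx": 57,"dy": 105,"rz": -9},{"dx": 76,"dy": 140,"rz": -12},{"dx": 95,"dy": 175,"rz": -15}], jaw=0)

```text
$.deltas[0]: bad value
```

```bash
sed -i 's/u0,v0=cuv; //' fit.py; python3 fit.py | sed -n '/---/,$p'
```

```text
---
R [ 0.5669 -0.1007  0.1371] [0.133 0.142]
L [0.5409 0.0313 0.1077] [0.102 0.111]
far-edge yaw 0.21955525958196415 balls yaw 0.2222947223716323
(538.7509155273438, -41.506011962890625) (190.5402374267578, 537.1990966796875) 11.403852462768555
0.19 [ 0.5958 -0.0307] [[569.9, -107.9], [492.7, -50.5], [554.6, -38.6], [543.5, 29.5]]
0.2 [ 0.5957 -0.0302] [[570.6, -107.8], [492.8, -51.1], [554.6, -38.6], [542.8, 29.4]]
0.21 [ 0.5956 -0.0298] [[571.3, -107.6], [492.9, -51.7], [554.6, -38.6], [542.1, 29.3]]
0.22 [ 0.5955 -0.0294] [[572.0, -107.4], [493.1, -52.3], [554.6, -38.6], [541.5, 29.2]]
```

Emit:
send_rows(deltas=[{"dx": 19,"dy": 35,"dz": 0,"rx": 0,"ry": 0,"rz": -3},{"dx": 38,"dy": 70,"dz": 0,"rx": 0,"ry": 0,"rz": -6},{"dx": 57,"dy": 105,"dz": 0,"rx": 0,"ry": 0,"rz": -9},{"dx": 76,"dy": 140,"dz": 0,"rx": 0,"ry": 0,"rz": -12},{"dx": 95,"dy": 175,"dz": 0,"rx": 0,"ry": 0,"rz": -15}], jaw=0)

```text
clock: 0.52
tcp_pos: [0.3973, -0.4268, 0.2419]
orientation: [-3.125, -0.312, 0.001]
contact_force: [0.7, 0.2, 0.1]
grip_width: 0.0252
gripper_force: 0.0
```

Emit:
send_rows(deltas=[{"dx": 19,"dy": 36,"dz": 0,"rx": 0,"ry": 0,"rz": 0},{"dx": 38,"dy": 72,"dz": 0,"rx": 0,"ry": 0,"rz": 0},{"dx": 57,"dy": 107,"dz": 0,"rx": 0,"ry": 0,"rz": 0},{"dx": 76,"dy": 143,"dz": 0,"rx": 0,"ry": 0,"rz": 0},{"dx": 95,"dy": 178,"dz": 0,"rx": 0,"ry": 0,"rz": 0}])

```text
clock: 0.93
tcp_pos: [0.4923, -0.2486, 0.2421]
orientation: [-3.125, -0.317, 0.001]
contact_force: [-0.1, 0.6, -0.1]
grip_width: -0.0003
gripper_force: 0.0
```

Emit:
send_rows(deltas=[{"dx": 19,"dy": 36,"dz": 0,"rx": 0,"ry": 0,"rz": 0},{"dx": 38,"dy": 72,"dz": 0,"rx": 0,"ry": 0,"rz": 0},{"dx": 57,"dy": 107,"dz": 0,"rx": 0,"ry": 0,"rz": 0},{"dx": 77,"dy": 143,"dz": 0,"rx": 0,"ry": 0,"rz": 0},{"dx": 77,"dy": 143,"dz": -35,"rx": 0,"ry": 0,"rz": 0}])

```text
clock: 1.35
tcp_pos: [0.577, -0.0976, 0.2131]
orientation: [-3.121, -0.334, -0.024]
contact_force: [3.1, 0.8, 0.1]
grip_width: 0.0002
gripper_force: 0.0
```

Emit:
send_rows(deltas=[{"dx": 0,"dy": 0,"dz": -20,"rx": 0,"ry": 0,"rz": 0},{"dx": 0,"dy": 0,"dz": -30,"rx": 0,"ry": 0,"rz": 0},{"dx": 0,"dy": 0,"dz": -30,"rx": 0,"ry": 0,"rz": 0}])

```text
clock: 1.6
tcp_pos: [0.567, -0.1077, 0.1746]
orientation: [-3.125, -0.316, 0.008]
contact_force: [-0.2, 0.1, 0.6]
grip_width: -0.0001
gripper_force: 0.0
```

```bash
python3 - <<'E'
from h import *
g,W=grab('top'); a=g['frame']; cv2.imwrite('pics/t1.png',cv2.resize(a[150:290,240:420],None,fx=4,fy=4,interpolation=cv2.INTER_CUBIC)); 
g,W=grab('side'); b=g['frame']; cv2.imwrite('pics/s1.png',cv2.resize(b[130:310,230:430],None,fx=3,fy=3,interpolation=cv2.INTER_CUBIC)); print(r.get_obs())
E
```

```text
{'clock': 1.7, 'joints': array([ 0.20194828,  0.39643888, -0.15418917,  1.84406876,  0.07562224,
        0.90665985, -1.3571014 ]), 'qvel': array([ 0.00438002, -0.02178294, -0.00184877, -0.0211894 ,  0.0018499 ,
        0.00089173, -0.0016334 ]), 'tau': array([-3.47924307e-01, -4.95999849e+01, -8.52829143e-01, -2.37136853e+01,
        2.85970913e-03,  6.88044980e-03, -5.59584674e-03]), 'tcp_pos': array([ 0.56904184, -0.10839009,  0.17773692]), 'orientation': array([3.12557648e+00, 3.14880935e-01, 2.66805429e-05]), 'contact_force': array([ 0.23208934, -0.36863418,  0.57018554]), 'moment': array([0.01820928, 0.00268149, 0.00919183]), 'gripper_force': 0.0, 'grip_width': 0.00024163913209394248}
```

View pics/s1.png

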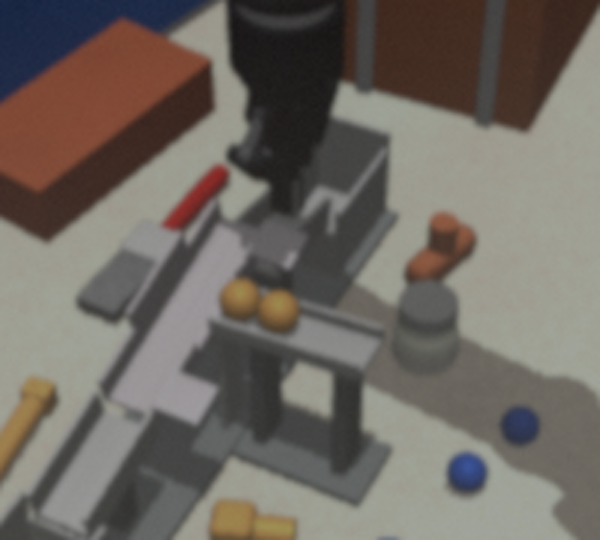

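The side crop shows the closed finger above the right tab, at about (275,240), clear of the balls at (240,298) and (278,310). I press down.

Emit:
send_rows(deltas=[{"dx": 0,"dy": 0,"dz": -8,"rx": 0,"ry": 0,"rz": 0},{"dx": 0,"dy": 0,"dz": -16,"rx": 0,"ry": 0,"rz": 0},{"dx": 0,"dy": 0,"dz": -23,"rx": 0,"ry": 0,"rz": 0},{"dx": 0,"dy": 0,"dz": -29,"rx": 0,"ry": 0,"rz": 0},{"dx": 0,"dy": 0,"dz": -34,"rx": 0,"ry": 0,"rz": 0}])

```text
clock: 2.12
tcp_pos: [0.569, -0.1081, 0.1429]
orientation: [3.125, 0.316, 0.0]
contact_force: [0.7, -1.5, 1.7]
grip_width: -0.0002
gripper_force: 1.0
```

Emit:
send_rows(deltas=[{"dx": 0,"dy": 0,"dz": -4,"rx": 0,"ry": 0,"rz": 0},{"dx": 0,"dy": 0,"dz": -8,"rx": 0,"ry": 0,"rz": 0},{"dx": 0,"dy": 0,"dz": -12,"rx": 0,"ry": 0,"rz": 0},{"dx": 0,"dy": 0,"dz": -16,"rx": 0,"ry": 0,"rz": 0},{"dx": 0,"dy": 0,"dz": -19,"rx": 0,"ry": 0,"rz": 0}])

```text
clock: 2.53
tcp_pos: [0.5691, -0.108, 0.124]
orientation: [3.125, 0.316, 0.001]
contact_force: [1.2, -2.7, 2.6]
grip_width: 0.0001
gripper_force: 1.2
```

Emit:
send_rows(deltas=[{"dx": 0,"dy": 0,"dz": -2,"rx": 0,"ry": 0,"rz": 0},{"dx": 0,"dy": 0,"dz": -3,"rx": 0,"ry": 0,"rz": 0}])

```text
clock: 2.7
tcp_pos: [0.5689, -0.1078, 0.121]
orientation: [3.126, 0.317, -0.0]
contact_force: [0.3, -2.7, 1.6]
grip_width: 0.0001
gripper_force: 1.2
```

Emit:
send_rows(deltas=[{"dx": 0,"dy": 0,"dz": -2,"rx": 0,"ry": 0,"rz": 0},{"dx": 0,"dy": 0,"dz": -3,"rx": 0,"ry": 0,"rz": 0}])

```text
clock: 2.87
tcp_pos: [0.569, -0.1079, 0.1182]
orientation: [3.125, 0.316, 0.0]
contact_force: [-1.3, -1.9, 6.8]
grip_width: -0.0002
gripper_force: 3.4
```

Emit:
send_rows(deltas=[{"dx": 0,"dy": 0,"dz": -1,"rx": 0,"ry": 0,"rz": 0},{"dx": 0,"dy": 0,"dz": -2,"rx": 0,"ry": 0,"rz": 0}])

```text
clock: 3.03
tcp_pos: [0.5692, -0.1079, 0.1177]
orientation: [3.125, 0.316, 0.0]
contact_force: [-5.9, -1.5, 20.9]
grip_width: 0.0001
gripper_force: 10.7
```

The force rises to 21 N with no further travel, so the gate is on its stop. I lift, move behind the rear ball and verify.

Emit:
send_rows(deltas=[{"dx": 0,"dy": 0,"dz": 25,"rx": 0,"ry": 0,"rz": 0},{"dx": 0,"dy": 0,"dz": 60,"rx": 0,"ry": 0,"rz": 0},{"dx": -20,"dy": 14,"dz": 85,"rx": 0,"ry": 0,"rz": 0},{"dx": -48,"dy": 35,"dz": 85,"rx": 0,"ry": 0,"rz": 0},{"dx": -78,"dy": 56,"dz": 85,"rx": 0,"ry": 0,"rz": 0}])

```text
clock: 3.45
tcp_pos: [0.4914, -0.0506, 0.2027]
orientation: [-3.125, -0.316, -0.005]
contact_force: [-0.4, 1.2, -0.4]
grip_width: 0.0004
gripper_force: 0.0
```

Emit:
send_rows(deltas=[{"dx": 0,"dy": 0,"dz": 0,"rx": 0,"ry": 0,"rz": 0},{"dx": 0,"dy": 0,"dz": 0,"rx": 0,"ry": 0,"rz": 0}])

```text
clock: 3.62
tcp_pos: [0.4893, -0.05, 0.2012]
orientation: [-3.125, -0.322, 0.002]
contact_force: [0.6, -1.3, 0.8]
grip_width: 0.0002
gripper_force: 0.0
```

```bash
python3 - <<'E'
from h import *
g,W=grab('top'); a=g['frame'][150:290,240:420]
g,W2=grab('side'); b=g['frame'][130:310,230:430]
cv2.imwrite('pics/c2.png',np.hstack([cv2.resize(a,(400,400*140//180)),cv2.resize(b,(400,360))[:311]]))
print(W[218:223,329:334,2].round(3),W[235:240,270:276,2].round(3)); o=r.get_obs(); print(o['tcp_pos'],o['contact_force'],o['clock'])
# finger in top/side: lowest points near TCP
d=np.hypot(W2[...,0]-o['tcp_pos'][0],W2[...,1]-o['tcp_pos'][1])<.02
p=W2[d&(W2[...,2]>.145)]; print(p.min(0),p.max(0))
E
```

```text
[[0.589 0.587 0.586 0.584 0.586]
 [0.587 0.585 0.586 0.583 0.588]
 [0.586 0.586 0.585 0.584 0.588]
 [0.59  0.586 0.584 0.585 0.585]
 [0.585 0.585 0.584 0.584 0.584]] [[0.141 0.141 0.141 0.147 0.141 0.136]
 [0.141 0.137 0.147 0.142 0.14  0.142]
 [0.146 0.136 0.142 0.146 0.134 0.139]
 [0.135 0.149 0.137 0.14  0.141 0.135]
 [0.141 0.141 0.147 0.141 0.144 0.14 ]]
[ 0.49139536 -0.05165387  0.201395  ] [ 0.02535281 -0.60368734  1.16076635] 3.7167
[ 0.4723771  -0.06615534  0.19059679] [ 0.49961476 -0.0332184   0.5872804 ]
```

View pics/c2.png

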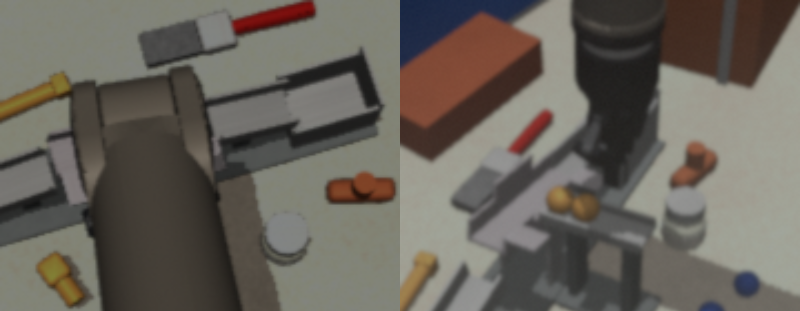

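The left tab now reads z ≈ 0.140 and the right end is down, so the gate is fully over. Both balls are still on the track, at (560,200) and (586,208), with the finger behind them. I lower and push gently along the track.

Emit:
send_rows(deltas=[{"dx": 0,"dy": 0,"dz": -20,"rx": 0,"ry": 0,"rz": 0},{"dx": 0,"dy": 0,"dz": -38,"rx": 0,"ry": 0,"rz": 0},{"dx": 0,"dy": 0,"dz": -47,"rx": 0,"ry": 0,"rz": 0},{"dx": 0,"dy": 0,"dz": -50,"rx": 0,"ry": 0,"rz": 0},{"dx": 0,"dy": 0,"dz": -50,"rx": 0,"ry": 0,"rz": 0}])

```text
clock: 4.13
tcp_pos: [0.491, -0.052, 0.1505]
orientation: [-3.125, -0.316, 0.003]
contact_force: [-0.2, -1.0, 0.7]
grip_width: -0.0003
gripper_force: 0.0
```

Emit:
send_rows(deltas=[{"dx": 2,"dy": 0.4,"dz": 0,"rx": 0,"ry": 0,"rz": 0},{"dx": 5,"dy": 1,"dz": 0,"rx": 0,"ry": 0,"rz": 0},{"dx": 8,"dy": 1.6,"dz": -0.5,"rx": 0,"ry": 0,"rz": 0},{"dx": 11,"dy": 2.2,"dz": -1,"rx": 0,"ry": 0,"rz": 0},{"dx": 14,"dy": 2.8,"dz": -1,"rx": 0,"ry": 0,"rz": 0}])

```text
clock: 4.55
tcp_pos: [0.505, -0.0489, 0.1504]
orientation: [3.125, 0.317, -0.001]
contact_force: [-2.2, -0.4, 0.2]
grip_width: 0.0004
gripper_force: 0.5
```

```bash
python3 - <<'E'
from h import *
g,W2=grab('side'); b=g['frame'][130:310,230:430]
cv2.imwrite('pics/c3.png',cv2.resize(b,None,fx=3,fy=3)); o=r.get_obs(); print(o['tcp_pos'],o['contact_force'],o['clock'])
E
```

```text
[ 0.50579329 -0.04870708  0.15049397] [ 0.55159443 -1.35571833 -0.01025402] 4.6
```

View pics/c3.png

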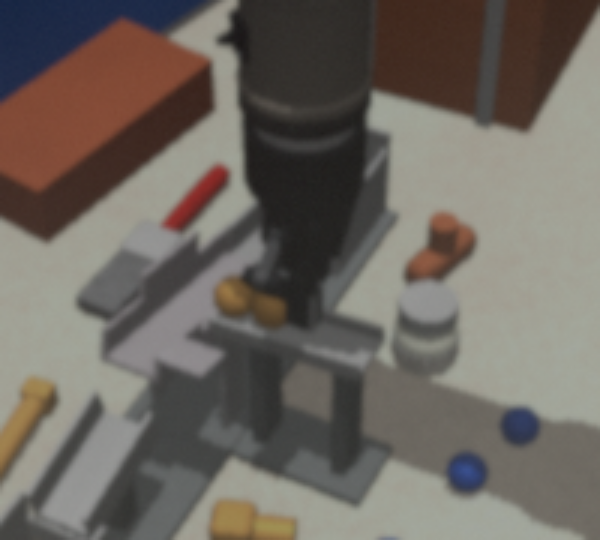

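The finger touches the rear ball at crop (268,308), and the front ball at (233,296) is climbing the sill. I continue the push.

Emit:
send_rows(deltas=[{"dx": 3,"dy": 0.6,"dz": 0,"rx": 0,"ry": 0,"rz": 0},{"dx": 6,"dy": 1.2,"dz": 0,"rx": 0,"ry": 0,"rz": 0},{"dx": 9,"dy": 1.8,"dz": -0.5,"rx": 0,"ry": 0,"rz": 0},{"dx": 12,"dy": 2.4,"dz": -1,"rx": 0,"ry": 0,"rz": 0},{"dx": 12,"dy": 2.4,"dz": -1,"rx": 0,"ry": 0,"rz": 0}])

```text
clock: 5.02
tcp_pos: [0.5175, -0.0466, 0.1499]
orientation: [3.125, 0.316, 0.0]
contact_force: [-2.6, 0.7, 4.7]
grip_width: 0.0001
gripper_force: 1.7
```

Emit:
send_rows(deltas=[{"dx": 3,"dy": 0.6,"dz": 0,"rx": 0,"ry": 0,"rz": 0},{"dx": 6,"dy": 1.2,"dz": 0,"rx": 0,"ry": 0,"rz": 0},{"dx": 9,"dy": 1.8,"dz": -0.5,"rx": 0,"ry": 0,"rz": 0},{"dx": 12,"dy": 2.4,"dz": -1,"rx": 0,"ry": 0,"rz": 0},{"dx": 14,"dy": 2.8,"dz": -1,"rx": 0,"ry": 0,"rz": 0}])

```text
clock: 5.43
tcp_pos: [0.5308, -0.044, 0.149]
orientation: [3.125, 0.316, -0.002]
contact_force: [-5.1, -1.8, 8.2]
grip_width: 0.0003
gripper_force: 4.0
```

Emit:
send_rows(deltas=[{"dx": 3,"dy": 0.6,"dz": 0,"rx": 0,"ry": 0,"rz": 0},{"dx": 6,"dy": 1.2,"dz": 0,"rx": 0,"ry": 0,"rz": 0},{"dx": 9,"dy": 1.8,"dz": 0,"rx": 0,"ry": 0,"rz": 0},{"dx": 12,"dy": 2.4,"dz": 0,"rx": 0,"ry": 0,"rz": 0},{"dx": 13,"dy": 2.6,"dz": 0,"rx": 0,"ry": 0,"rz": 0}])

```text
clock: 5.85
tcp_pos: [0.5349, -0.0439, 0.1489]
orientation: [3.124, 0.312, -0.032]
contact_force: [-37.6, -5.8, 42.5]
grip_width: -0.0
gripper_force: 26.0
```

```bash
python3 - <<'E'
from h import *
g,W2=grab('side'); b=g['frame'][130:310,230:430]
cv2.imwrite('pics/c4.png',cv2.resize(b,None,fx=3,fy=3)); o=r.get_obs(); print(o['tcp_pos'],o['contact_force'],o['clock'])
E
```

```text
[ 0.53488036 -0.04391922  0.1489238 ] [-34.46642323  -5.4759803   40.27440342] 5.9
```

View pics/c4.png

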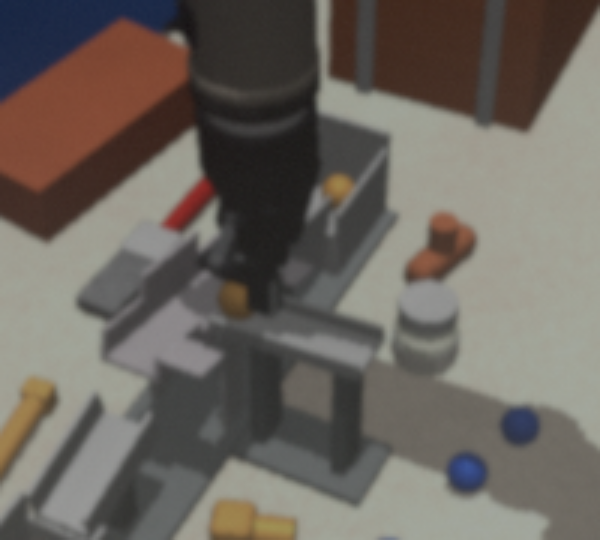

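The front ball is in the right bin, at crop (338,186). The rear ball at (237,298) is locked against the sill by finger friction. I back off to relieve the force, then push forward while rising, so the finger follows the ball's rolling surface.

Emit:
send_rows(deltas=[{"dx": -4,"dy": -0.8,"dz": 0,"rx": 0,"ry": 0,"rz": 0},{"dx": -8,"dy": -1.6,"dz": 0,"rx": 0,"ry": 0,"rz": 0},{"dx": -13,"dy": -2.6,"dz": 0,"rx": 0,"ry": 0,"rz": 0},{"dx": -16,"dy": -3.2,"dz": 0,"rx": 0,"ry": 0,"rz": 0},{"dx": -16,"dy": -3.2,"dz": 0,"rx": 0,"ry": 0,"rz": 0}])

```text
clock: 6.32
tcp_pos: [0.5279, -0.0443, 0.1484]
orientation: [3.126, 0.317, 0.001]
contact_force: [-0.2, 1.1, -1.1]
grip_width: -0.0004
gripper_force: 0.0
```

```bash
python3 - <<'E'
from h import *
g,W=grab('side'); b=g['frame']
cv2.imwrite('pics/c5.png',cv2.resize(b[190:260,280:360],None,fx=7,fy=7,interpolation=cv2.INTER_CUBIC)); o=r.get_obs(); print(o['tcp_pos'],o['contact_force'],o['clock'])
h=cv2.cvtColor(b,cv2.COLOR_BGR2HSV); O=np.array([.5957,-.0302]);c,s=np.cos(.2),np.sin(.2)
d=W[...,:2]-O; S=np.stack([d[...,0]*c+d[...,1]*s,-d[...,0]*s+d[...,1]*c,W[...,2]],-1)
m=(abs(S[...,1])<.02)&(S[...,0]>-.1)&(S[...,0]<.03)&(S[...,2]>.125)&(h[...,1]>110)&(h[...,2]>40)
p=S[m]; print(len(p),np.nanmean(p,0),np.nanpercentile(p,[3,97],axis=0).round(4))
from scipy.optimize import least_squares
print(least_squares(lambda q:np.linalg.norm(p-q,axis=1)-.015,[-.042,0,.136],loss='soft_l1',f_scale=.002).x)
t=np.linalg.norm(S-[ (o['tcp_pos'][0]-O[0])*c+(o['tcp_pos'][1]-O[1])*s,-(o['tcp_pos'][0]-O[0])*s+(o['tcp_pos'][1]-O[1])*c,o['tcp_pos'][2]],axis=-1)<.03
q=S[t&(h[...,2]<60)&(S[...,2]>.137)]; print('finger',np.nanpercentile(q,[2,98],axis=0).round(4))
E
```

```text
[ 0.52836283 -0.04414432  0.14834917] [0.16580023 0.17475397 0.6917471 ] 6.3667
79 [-0.04521908  0.00582634  0.1473413 ] [[-0.0534 -0.0015  0.1366]
 [-0.0349  0.0121  0.1514]]
[-0.04026012 -0.00288794  0.13658666]
finger [[-0.0809 -0.0039  0.143 ]
 [-0.0627  0.0148  0.1728]]
```

View pics/c5.png

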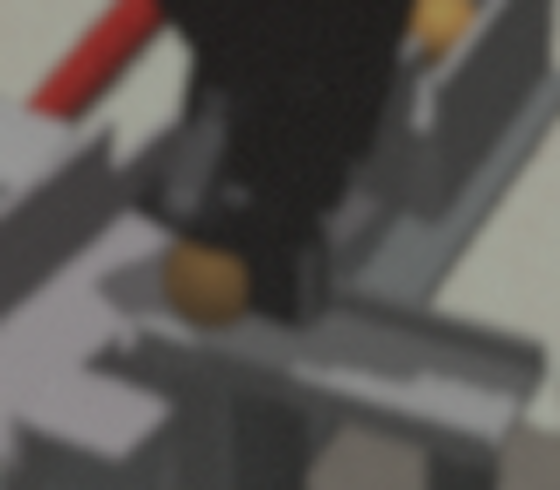

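The close crop shows the ball resting on the sill, at crop (207,283), with the finger's flat face just behind it.

Emit:
send_rows(deltas=[{"dx": 2,"dy": 0.4,"dz": 0,"rx": 0,"ry": 0,"rz": 0},{"dx": 4,"dy": 0.8,"dz": 2,"rx": 0,"ry": 0,"rz": 0},{"dx": 6,"dy": 1.2,"dz": 5,"rx": 0,"ry": 0,"rz": 0},{"dx": 8,"dy": 1.6,"dz": 8,"rx": 0,"ry": 0,"rz": 0},{"dx": 10,"dy": 2,"dz": 10,"rx": 0,"ry": 0,"rz": 0}])

```text
clock: 6.78
tcp_pos: [0.5387, -0.0421, 0.1588]
orientation: [-3.126, -0.317, -0.001]
contact_force: [0.0, 0.7, -0.0]
grip_width: -0.0002
gripper_force: 0.1
```

Emit:
send_rows(deltas=[{"dx": 3,"dy": 0.6,"dz": 0,"rx": 0,"ry": 0,"rz": 0},{"dx": 6,"dy": 1.2,"dz": 0,"rx": 0,"ry": 0,"rz": 0}])

```text
clock: 6.95
tcp_pos: [0.5437, -0.0415, 0.1595]
orientation: [3.125, 0.316, -0.002]
contact_force: [-9.1, -1.9, 21.2]
grip_width: -0.0001
gripper_force: 11.5
```

```bash
cat > look.py <<'E'
from h import *
g,W=grab('side'); b=g['frame']; o=r.get_obs(); print(o['tcp_pos'],o['contact_force'],o['clock'])
h=cv2.cvtColor(b,cv2.COLOR_BGR2HSV); O=np.array([.5957,-.0302]);c,s=np.cos(.2),np.sin(.2)
d=W[...,:2]-O; S=np.stack([d[...,0]*c+d[...,1]*s,-d[...,0]*s+d[...,1]*c,W[...,2]],-1)
br=(h[...,1]>110)&(h[...,2]>40)
for nm,m in(('mouth',br&(abs(S[...,1])<.03)&(S[...,0]>-.1)&(S[...,0]<.03)&(S[...,2]>.1)),('right',br&(S[...,1]<-.04)&(S[...,1]>-.28)&(abs(S[...,0])<.06)&(S[...,2]>.03)&(S[...,2]<.14)),('left',br&(S[...,1]>.04)&(S[...,1]<.17)&(abs(S[...,0])<.04)&(S[...,2]>.06))):
    p=S[m]; print(nm,len(p),np.nanmean(p,0).round(3) if len(p) else '')
cv2.imwrite('pics/now.png',cv2.resize(b[130:310,230:430],None,fx=3,fy=3))
E
python3 look.py
```

```text
[ 0.54450852 -0.04141524  0.1599203 ] [-5.85384666 -1.0333964  17.24196675] 7.0
mouth 76 [-0.038  0.009  0.174]
right 53 [ 0.004 -0.244  0.039]
left 0
```

Emit:
send_rows(deltas=[{"dx": 2,"dy": 0.4,"dz": 1.5,"rx": 0,"ry": 0,"rz": 0},{"dx": 4,"dy": 0.8,"dz": 2,"rx": 0,"ry": 0,"rz": 0}])

```text
clock: 7.17
tcp_pos: [0.5487, -0.0406, 0.1618]
orientation: [3.125, 0.316, 0.002]
contact_force: [-2.7, -1.0, 11.4]
grip_width: -0.0003
gripper_force: 5.8
```

```bash
python3 look.py
```

```text
[ 0.54942521 -0.04035093  0.16201689] [-2.63165183 -0.50545304 11.09427179] 7.2167
mouth 76 [-0.035  0.01   0.184]
right 55 [ 0.004 -0.244  0.038]
left 0
```

View pics/now.png

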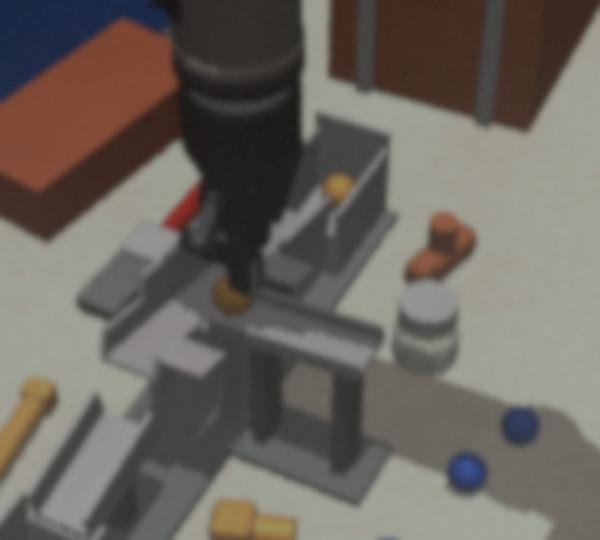

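The finger now sits on top of the rear ball at (232,293), pressing lightly with about 11 N. I roll the ball forward by dragging.

Emit:
send_rows(deltas=[{"dx": 3,"dy": 0.6,"dz": 0,"rx": 0,"ry": 0,"rz": 0},{"dx": 6,"dy": 1.2,"dz": 0,"rx": 0,"ry": 0,"rz": 0},{"dx": 9,"dy": 1.8,"dz": 0,"rx": 0,"ry": 0,"rz": 0}])

```text
clock: 7.47
tcp_pos: [0.5599, -0.0384, 0.163]
orientation: [3.125, 0.316, 0.01]
contact_force: [0.4, 0.4, 10.3]
grip_width: -0.0
gripper_force: 5.6
```

Emit:
send_rows(deltas=[{"dx": 3,"dy": 0.6,"dz": 0.5,"rx": 0,"ry": 0,"rz": 0},{"dx": 6,"dy": 1.2,"dz": 1,"rx": 0,"ry": 0,"rz": 0},{"dx": 9,"dy": 1.8,"dz": 1,"rx": 0,"ry": 0,"rz": 0}])

```text
clock: 7.72
tcp_pos: [0.5676, -0.0365, 0.1625]
orientation: [3.125, 0.317, 0.005]
contact_force: [0.8, 0.4, 4.5]
grip_width: 0.0002
gripper_force: 2.1
```

```bash
python3 look.py
```

```text
[ 0.56803169 -0.03630084  0.16227041] [1.97033549 0.46886294 4.92476563] 7.7667
mouth 79 [-0.023  0.012  0.199]
right 54 [ 0.004 -0.244  0.039]
left 1 [0.003 0.041 0.394]
```

The force directions (45°, then 67°) show the fingertip is rounded, with radius about 11 mm, so it wedged over the ball. I go back behind the ball and push with the TCP near ball-centre height.

Emit:
send_rows(deltas=[{"dx": 0,"dy": 0,"dz": 12,"rx": 0,"ry": 0,"rz": 0},{"dx": -12,"dy": -2.4,"dz": 20,"rx": 0,"ry": 0,"rz": 0},{"dx": -32,"dy": -6.2,"dz": 20,"rx": 0,"ry": 0,"rz": 0},{"dx": -49,"dy": -9.5,"dz": 20,"rx": 0,"ry": 0,"rz": 0},{"dx": -49,"dy": -9.5,"dz": 20,"rx": 0,"ry": 0,"rz": 0}])

```text
clock: 8.18
tcp_pos: [0.513, -0.0474, 0.1811]
orientation: [3.125, 0.315, -0.007]
contact_force: [-0.5, -0.2, -0.2]
grip_width: 0.0
gripper_force: 0.0
```

```bash
python3 look.py
```

```text
[ 0.51489847 -0.04687734  0.1813816 ] [ 0.20095505  0.68583089 -1.19155908] 8.2333
mouth 5 [-0.05   0.026  0.422]
right 133 [-0.    -0.089  0.102]
left 0
```

View pics/now.png

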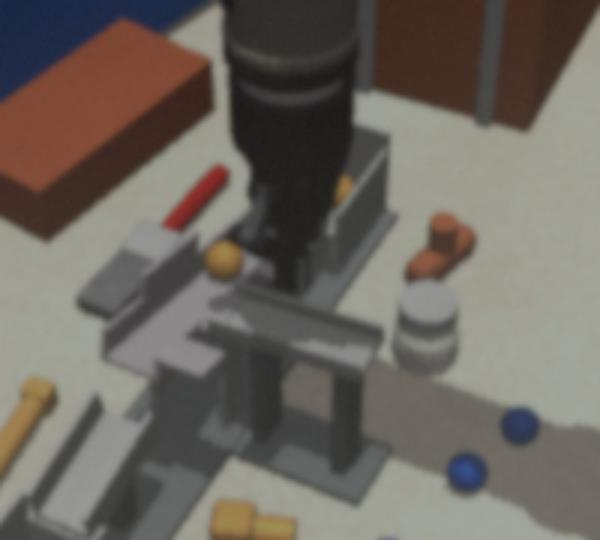

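The ball did roll over: it is on the gate at (225,260), running right. I lift clear, retreat and verify.

Emit:
send_rows(deltas=[{"dx": 0,"dy": 0,"dz": 25,"rx": 0,"ry": 0,"rz": 0},{"dx": -15,"dy": -5,"dz": 50,"rx": 0,"ry": 0,"rz": 0},{"dx": -40,"dy": -30,"dz": 60,"rx": 0,"ry": 0,"rz": 0},{"dx": -50,"dy": -65,"dz": 60,"rx": 0,"ry": 0,"rz": 0},{"dx": -60,"dy": -100,"dz": 60,"rx": 0,"ry": 0,"rz": 0}])

```text
clock: 8.65
tcp_pos: [0.457, -0.1465, 0.2427]
orientation: [3.125, 0.321, 0.003]
contact_force: [0.4, -0.0, -0.0]
grip_width: 0.0004
gripper_force: 0.0
```

Emit:
send_rows(deltas=[{"dx": -5,"dy": -35,"dz": 0,"rx": 0,"ry": 0,"rz": 0},{"dx": -10,"dy": -70,"dz": 0,"rx": 0,"ry": 0,"rz": 0},{"dx": -15,"dy": -105,"dz": 0,"rx": 0,"ry": 0,"rz": 0},{"dx": -20,"dy": -140,"dz": 0,"rx": 0,"ry": 0,"rz": 0},{"dx": -25,"dy": -175,"dz": 0,"rx": 0,"ry": 0,"rz": 0}])

```text
clock: 9.07
tcp_pos: [0.4319, -0.3229, 0.2416]
orientation: [-3.125, -0.317, -0.0]
contact_force: [1.1, -0.2, 0.4]
grip_width: 0.0002
gripper_force: 0.0
```

Emit:
send_rows(deltas=[{"dx": 0,"dy": 0,"dz": 0,"rx": 0,"ry": 0,"rz": 0},{"dx": 0,"dy": 0,"dz": 0,"rx": 0,"ry": 0,"rz": 0},{"dx": 0,"dy": 0,"dz": 0,"rx": 0,"ry": 0,"rz": 0},{"dx": 0,"dy": 0,"dz": 0,"rx": 0,"ry": 0,"rz": 0},{"dx": 0,"dy": 0,"dz": 0,"rx": 0,"ry": 0,"rz": 0}])

```text
clock: 9.48
tcp_pos: [0.4327, -0.3196, 0.2413]
orientation: [-3.125, -0.321, -0.0]
contact_force: [-0.0, -0.1, 0.0]
grip_width: 0.0003
gripper_force: 0.0
```

```bash
python3 look.py; python3 - <<'E'
from h import *
g,W=grab('top'); a=g['frame'][150:320,180:430]
cv2.imwrite('pics/end.png',cv2.resize(a,None,fx=3.2,fy=3.2)); print(np.median(W[218:223,329:334,2]),np.median(W[235:240,270:276,2]))
E
```

```text
[ 0.43257467 -0.31984712  0.24136897] [ 0.40800266 -0.16510936 -0.0902494 ] 9.5333
mouth 0 
right 49 [ 0.004 -0.244  0.038]
left 0 
0.10665195611122535 0.1396373497014649
```

View pics/end.png

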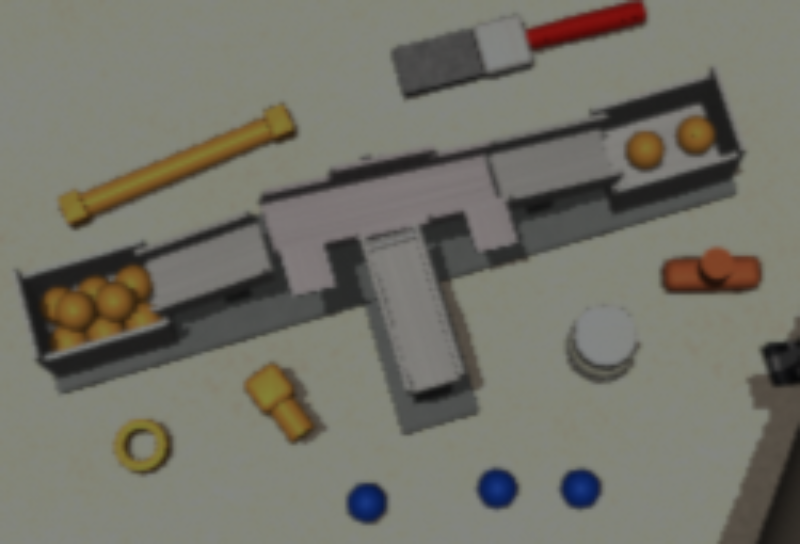

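Both balls are in the right bin, at (645,150) and (696,134). The gate is fully over (right tab 0.107, left tab 0.140), and the bystanders look undisturbed.

```bash
python3 -c "
from bench import r
print(r.hand_in())"
```

```text
the job is handed in; nothing more can be done
None
```

The job is handed in: I rocked the gate fully over to the right stop first, then rolled both brass balls into the right bin, with nothing sent left, the gate still over and the hand clear; one push on the rear ball jammed at about 57 N on the fingertip before I backed off.

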